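# Level the centrifuge shelf and hold it down

### The job

The spirit level on the sprung shelf beside the small centrifuge has one end sticking up: press its red pad down until the level lies flat in its holder. Then take the orange bar of the levelling foot's knob, push it down until the foot stands firmly in its cup, and turn it until the bubble sits in the middle between the two black lines. Finish while still holding the knob pressed down with the bubble centred, so that a colleague can lock the foot, and leave the other things on the bench where they are.

Things in the scene. Friction and masses are not known exactly. Their poses are not given: they have to be found in the camera images.
- stand: Fixed dark steel tray on the bench, 250 x 450 x 10 mm, carrying a white shelf 230 x 425 x 14 mm. Origin: centre of its underside; z up, y along it towards the foot end. The shelf (top 62 mm above the bench when level) is hinged on the line y = -205 mm, along x; when tilted its foot end stands up to 23 mm higher.
- centrifuge_top (a point): Top of the light-grey mini centrifuge bolted on the shelf at the hinge end, an obstacle: 168 mm across, 113 mm high above the shelf; 275 mm along the shelf from the foot knob.
- shelf (a joint): How far the shelf is pushed down against its lift spring, rad: 0 is riding up (left alone), 0.025 is fully down, the foot standing firmly in its cup. This is 9 mm of travel at the foot knob; it starts to move at about 2.5 N there and is fully down at about 7 N. It springs up again when let go.
- foot_knob: Knob of the levelling foot: black disc 60 mm across, its top 8 mm above the shelf, and an orange grip bar on it, 44 mm long (x), 12 mm thick (y), reaching 46 mm above the shelf. Origin on the knob's axis at the shelf's top. It turns about z, stays where left, needs about 0.2 to 0.4 N m; at the start it may be at its anticlockwise stop.
- knob_grip (a point): Mid height of the grip bar on the knob's axis, 23 mm above the black disc. Clockwise from above lowers the foot end: per rad, the knob sinks 7.5 mm (follow it down to keep it pressed) and the bubble moves 16 mm away from the red pad. At the start 0.5 to 1.45 rad clockwise are needed; at least 0.3 rad is spare.
- level (a joint): Angle by which the free end of the spirit level stands up from its holder, rad: 0 is flat (fully seated), 0.10 to 0.17 at the start. It stays where it is left; pushing it down at the red pad takes about 3 N.
- level_pad (a point): Top of the red thumb pad (36 x 32 mm) on the free end of the spirit level: press here. The level is an aluminium bar 36 x 154 x 26 mm along the shelf, hinged 130 mm from here at the end towards the centrifuge; flat, the pad's top is 31 mm above the shelf. Pressing also pushes the sprung shelf down until it stops.
- level_centre (a point): Middle of the green vial window (84 x 20 mm) on the level's top, half way between the two black lines (30 mm apart); y runs along the level towards the red pad, z out of its top.
- bubble_mid (a point): Middle of the whitish bubble (20 x 17 mm) in the vial. It moves along the level's y towards the higher end, up to 29 mm either way, 0.8 mm per mrad of tilt, and settles in about 1 s. With the level unseated or the shelf not pushed down it lies well off towards the red pad.
- tube_rack: Bystander: blue block rack 90 x 160 x 36 mm with microtubes, loose on the bench; origin at the centre of its underside.
- rotor_lid: Bystander: round steel rotor lid, 104 mm across, 46 mm high, loose on the bench; origin at the centre of its underside.
- soap_bottle: Bystander: red soap bottle with green pump, 68 mm across, 177 mm high, loose on the bench; origin at the centre of its underside.

How it is judged:
By the outcome, as a careful person would: the job done as asked, in the order asked, and still so for the second after the job is handed in, while the arm keeps its last pose, push and grip.
It also fails if it takes over 58 s, if anything falls off the work surface, if the arm or the gripper's body presses on something with over 40 N, if the wrist force passes 120 N, or if a joint passes its speed limit or range.

### The arm

A 7-joint arm with a two-finger parallel gripper is mounted at the origin on the work surface. World frame = base frame: x ahead of the robot, y to its left, z up, the work surface at z = 0. Lengths are in m, angles in rad, forces in N, time in s.
With the tool pointing down it reaches from about 0.425 to 0.925 m from the base axis. Payload 6.8 kg.
Tool frame: the origin (TCP) lies at the very end of the fingers, on their centre line; the grasp point (between the pads) lies 19 mm behind it; z points along the fingers, y is the line along which they close (so a half turn about z gives the same grasp; the last joint's range is limited). The gripper opens to 85 mm and grips with 20 to 120 N. Pads are 22 mm wide; open, the fingers measure 114 mm over their backs; the gripper's body (76 mm by 85 mm) begins 54 mm behind the grasp point. The pads swing forward as they close: fully open they stand 13 mm farther back than shut.
Start: joints at [-1.287, 0.477, 0.022, 1.555, -0.011, 1.109, -0.083], TCP at [0.258, 0.624, 0.231] pointing down, gripper open.
Joint ranges: [-2.96, 2.96], [-0.34, 2.1], [-1.41, 1.46], [0.24, 2.44], [-1.37, 4.51], [0.17, 1.92], [-2.96, 2.96]. Speed limits (rad/s): [2.39, 2.39, 3.14, 3.14, 3.14, 3.14, 3.14].

### API

Orientations are given as a rotation vector (axis times angle).
In Python, from bench import r gives the robot as it stands.
- The arm moves only by the tool play_rows, never from a script. Its argument "targets" is text: rows parted by semicolons, each of 5 numbers parted by spaces: the closure, from -1 (fully open) to 1 (shut), then the shift along the tool's x, y, z in m, then the turn about the tool's z in rad. In form: gripper dx dy dz spin; .... A call has 1 to 8 rows; each row is the pose to reach, as a shift and turn from the pose commanded when the call began, along the tool's axes at that moment; what a row does not reach only later rows make up. A row lasts 1/12 s, in which the tool goes at most 41.7 mm and 7.16 degrees, less where a joint would pass 70% of its speed; a pose out of reach is approached as far as the arm can. A call with a gripper value outside its range is refused whole. The fingers move at their own pace and stop on an object; "squeeze" is the grip in N (left out, the last holds). Time passes only in rows, so rows that repeat a pose let the fingers close. It gives the time, the measured TCP pose, the force, the opening and the grip force at its end, in the units of the state.
- r.get_obs(): the state, without advancing time (a new reading comes with each control period).
- r.grab_frame(name): name is "scene" or "side" or "wrist"; returns the picture (400x640x3 uint8, red, green, blue); there is no depth.
- r.camera_info(name): a dict with "fov_y" (degrees; the focal length in pixels is half the picture's height over the tangent of half this angle, whatever the lens; pixels are square), "cx", "cy" (the principal point, pixels), "k1" (the pictures are not rectified: a ray, as slopes to the right and down, at radius r is drawn at 1 + k1 r^2 times it, then the intrinsics apply), "position" and "rotation" of the camera in the world. Camera axes: x right, y down, z forward; pixel columns grow to the right and rows downward; lengths in m; the calibration is good to about 2 mm. A picture is of the moment at which its call begins: read the wrist's pose just before it. camera_info takes no time and is no camera call; for the wrist camera it gives the pose at the moment of the call.
- r.hand_in(): hands the job in; it is judged then, once.
The state is a dict: "clock": time; "joints": joint angles; "qvel": joint speeds; "tau": joint torques, N m; "tcp_pos": TCP position; "orientation": TCP orientation; "contact_force": force on the tool from outside, world axes, zero at the start; "moment": the same for the moment, N m; "grip_width": finger opening in m; "gripper_force": force on a finger pad.
Only numpy, scipy, OpenCV 4.12 (cv2) and the standard library are available. Lean on these libraries where they do the work, as an engineer would, in place of code of your own. Each camera call takes 0.05 s, during which the arm holds its last target. There are 200 camera calls.

## Working session

There is one attempt and no reset: what is moved stays moved. The work goes in short steps, Python scripts to look and compute and a tool call to move; the robot and the scene stay as the last step left them, time stands still between calls to the robot, and variables do not carry over. Pictures are saved under pics/ and viewed, at most 10 in all, crops included, and the job is handed in when it is done.

Besides the shell and the picture viewer there is one more tool, called after "Emit:" by a JSON object that holds its "api" and its "payload", one argument or row to a line. play_rows: Moves the arm, as the interface text tells. Its arguments: {"type":"object","properties":{"targets":{"type":"string"},"squeeze":{"type":"number"}},"required":["targets"]}

```bash
mkdir -p pics
cat > h.py <<'E'
import numpy as np, cv2
from scipy.spatial.transform import Rotation as R
from bench import r
def K(i):
    f=200/np.tan(np.radians(i['fov_y'])/2); return f
def rot(i):
    m=np.array(i['rotation'],float); return m if m.shape==(3,3) else R.from_rotvec(m).as_matrix() if m.size==3 else R.from_quat(m).as_matrix()
def ray(i,u,v):
    f=K(i); d=np.array([(u-i['cx'])/f,(v-i['cy'])/f]); s=d.copy()
    for _ in range(20): s=d/(1+i['k1']*(s@s))
    w=rot(i)@np.array([s[0],s[1],1]); return np.array(i['position'],float),w
def atz(i,u,v,z):
    p,w=ray(i,u,v); return p+w*(z-p[2])/w[2]
def proj(i,P):
    c=rot(i).T@(np.array(P,float)-np.array(i['position'])); s=c[:2]/c[2]; s=s*(1+i['k1']*(s@s)); return s*K(i)+[i['cx'],i['cy']]
def tri(rs):
    A=0;b=0
    for p,w in rs:
        w=w/np.linalg.norm(w);M=np.eye(3)-np.outer(w,w);A=A+M;b=b+M@p
    return np.linalg.solve(A,b)
def snap(n,f): 
    im=r.grab_frame(n); cv2.imwrite('pics/'+f,im[:,:,::-1]); return im
E
python3 - <<'E'
from h import *
for n in('scene','side','wrist'):
    print(n,r.camera_info(n)); 
a=snap('scene','a.png');b=snap('side','b.png')
print(r.get_obs())
E
```

```text
scene {'fov_y': 44.916823486333286, 'cx': 320.14564126815196, 'cy': 201.0612373019191, 'k1': -0.1311252222732012, 'position': array([1.10762318, 1.011308  , 1.08965776]), 'rotation': array([-0.71247185, -2.53945661,  1.22833079])}
side {'fov_y': 44.71597887584208, 'cx': 322.51169248864716, 'cy': 190.6336654854984, 'k1': -0.0970220956055728, 'position': array([0.24624657, 1.19146129, 1.24812563]), 'rotation': array([-0.28139348,  2.80059356, -1.21448852])}
wrist {'fov_y': 60.708861718479376, 'cx': 314.4335983107496, 'cy': 199.98088895628945, 'k1': -0.031848317097324906, 'position': array([0.19013111, 0.65190306, 0.37307892]), 'rotation': array([2.4021843 , 1.60556164, 0.23406079])}
{'clock': 0.1, 'joints': array([-1.28711032,  0.47773174,  0.02233935,  1.55633847, -0.01150281,
        1.10929162, -0.08308832]), 'qvel': array([ 0.00279026, -0.00224069,  0.0006939 , -0.001968  , -0.00173985,
       -0.00230959, -0.00055949]), 'tau': array([ 3.84276427e-03, -5.97763896e+01,  1.61329251e+00, -2.81955814e+01,
        1.28073490e-02,  5.06166150e-03,  2.04601008e-05]), 'tcp_pos': array([0.25754788, 0.62336536, 0.23041923]), 'orientation': array([-6.11395717e-01, -3.08131516e+00,  2.55740529e-03]), 'contact_force': array([-0.77687984, -0.55033287, -0.14538221]), 'moment': array([-0.06813556,  0.00507805, -0.02390516]), 'gripper_force': 0.0, 'grip_width': 0.08531300105289821}
```

View pics/a.png

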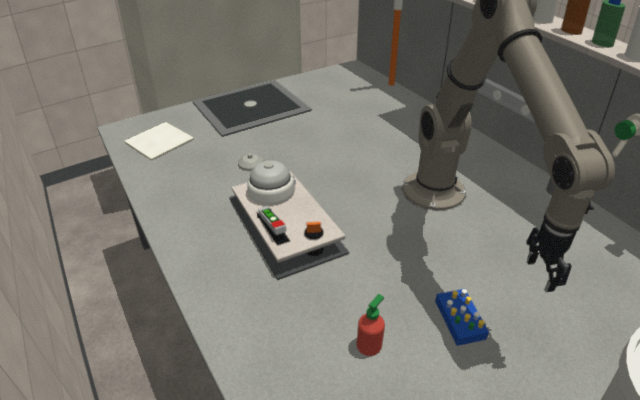

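View pics/b.png

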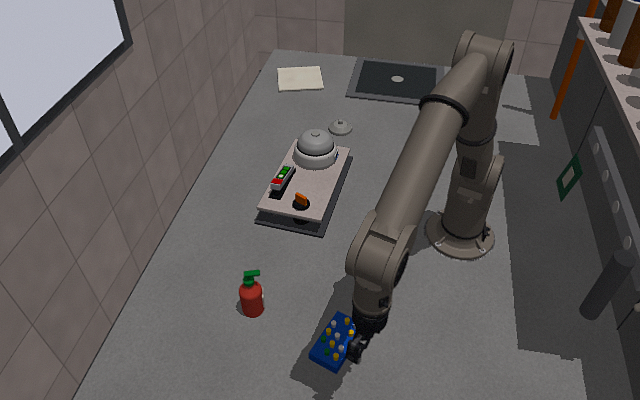

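Both views show the stand, with the centrifuge at its far end, the red pad near scene (278,228) and side (277,183), and the orange bar near scene (314,228) and side (301,199). I'll enlarge both crops.

Run:
```python
import cv2,numpy as np
a=cv2.imread('pics/a.png')[170:280,230:350];b=cv2.imread('pics/b.png')[130:240,250:360]
f=lambda x,s:cv2.resize(x,None,fx=s,fy=s,interpolation=cv2.INTER_CUBIC)
cv2.imwrite('pics/c.png',np.hstack([f(a,3.4),f(b,3.4)])[:, :800])
```

```text
(no output)
```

View pics/c.png

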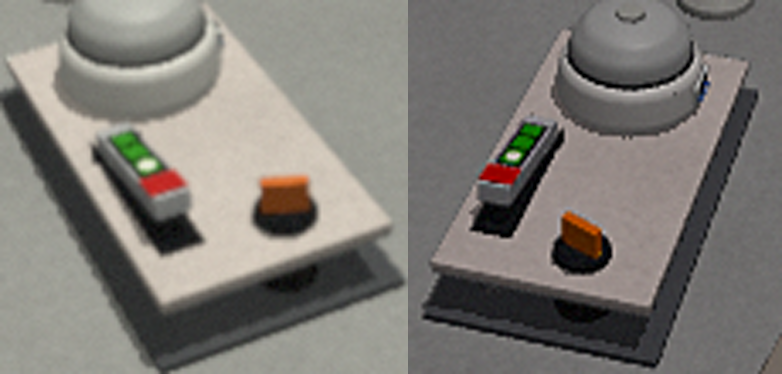

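The enlarged crops give pad scene (278.2,223.8) and side (277.1,181.2). The bar top is at scene (306.8,222.9) to (320.9,222.1) and side (295.9,192.6) to (306.8,198.2). Tray corners are also readable.

Run:
```python
from h import *
A=r.camera_info('scene');B=r.camera_info('side')
T=lambda a,b:tri([ray(A,*a),ray(B,*b)]).round(4)
a=lambda x,y:(230+x/3.4,170+y/3.4); b=lambda x,y:(250+(x-408)/3.4,130+y/3.4)
pad=T(a(164,183),b(500,174));print('pad',pad)
e1=T(a(261,180),b(564,213));e2=T(a(309,177),b(601,232));print('bar',e1,e2)
print('vial far',T(a(122,136),b(533,126)))
t1=T(a(160,365),b(424,316));t2=T(a(402,283),b(657,365));print('tray',t1,t2)
s1=T(a(165,305),b(432,266));s2=T(a(390,228),b(655,305));print('shelf',s1,s2)
f=t1+t2;d=(t2-t1)[:2];d/=np.linalg.norm(d);print('stand x axis ang',np.arctan2(d[1],d[0]), np.linalg.norm(t2-t1))
d=(e2-e1);print('bar ang',np.arctan2(d[1],d[0]),np.linalg.norm(d))
o=r.get_obs();print(R.from_rotvec(o['orientation']).as_matrix().round(3))
print('tool2cam',R.from_rotvec(o['orientation']).as_matrix().T@(r.camera_info('wrist')['position']-o['tcp_pos']))
```

```text
pad [ 0.644  -0.0041  0.1217]
bar [0.567  0.0365 0.1199] [0.5259 0.0518 0.1161]
vial far [ 0.6369 -0.1069  0.1011]
tray [0.7053 0.0937 0.004 ] [ 0.458   0.1079 -0.0047]
shelf [0.6931 0.0867 0.0699] [0.4642 0.0913 0.0599]
stand x axis ang 3.0842354976717545 0.24786008149760627
bar ang 2.7852239002373893 0.04401976828653228
[[-0.924  0.382 -0.001]
 [ 0.382  0.924 -0.002]
 [-0.    -0.002 -1.   ]]
tool2cam [ 0.07318971  0.00044122 -0.1427716 ]
```

Emit:
{"api": "play_rows", "payload": {
  "targets": "1 -0.03 -0.022 0 0;1 -0.06 -0.044 0 0;1 -0.09 -0.066 0 0;1 -0.12 -0.088 0 0;1 -0.15 -0.11 0 0;1 -0.18 -0.132 0 0;1 -0.21 -0.154 0 0;1 -0.24 -0.176 0 0",
  "squeeze": 30
}}

```text
clock: 0.77
tcp_pos: [0.4128, 0.3676, 0.2311]
orientation: [-0.611, -3.081, 0.001]
contact_force: [0.2, 0.8, 0.1]
grip_width: 0.0003
gripper_force: 0.0
```

Emit:
{"api": "play_rows", "payload": {
  "targets": "1 -0.03 -0.022 0 0;1 -0.06 -0.044 0 0;1 -0.09 -0.066 0 0;1 -0.12 -0.088 0 0;1 -0.15 -0.11 0 0;1 -0.18 -0.132 0 0;1 -0.21 -0.154 0 0;1 -0.24 -0.176 0 0"
}}

```text
clock: 1.43
tcp_pos: [0.5673, 0.1135, 0.2311]
orientation: [-0.611, -3.081, 0.0]
contact_force: [0.3, 0.8, 0.4]
grip_width: 0.0002
gripper_force: 0.0
```

Emit:
{"api": "play_rows", "payload": {
  "targets": "1 -0.03 -0.02 0 0;1 -0.06 -0.04 0 0;1 -0.09 -0.06 0 0;1 -0.117 -0.081 0 0;1 -0.117 -0.081 0.02 0;1 -0.117 -0.081 0.04 0;1 -0.117 -0.081 0.04 0;1 -0.117 -0.081 0.04 0"
}}

```text
clock: 2.1
tcp_pos: [0.6431, -0.004, 0.1901]
orientation: [-0.61, -3.078, 0.001]
contact_force: [0.4, 0.1, 0.6]
grip_width: 0.0003
gripper_force: 0.0
```

Run:
```python
from h import *
o=r.get_obs();print(o['tcp_pos'],o['joints'],o['contact_force'],o['clock'])
i=r.camera_info('wrist');snap('wrist','d.png');import pickle;pickle.dump(i,open('d.pkl','wb'))
for P in ([.644,-.004,.122],[.546,.044,.118],o['tcp_pos']): print(proj(i,P))
```

```text
[ 0.64308458 -0.00404654  0.19007288] [-0.29558552  0.47489583  0.28181153  1.68946364 -0.1515015   1.00204721
  1.21819201] [0.40205014 0.14476198 0.55232812] 2.1
[314.3956746  216.14765792]
[326.2890779   35.86311238]
[313.40306389 262.95857355]
```

View pics/d.png

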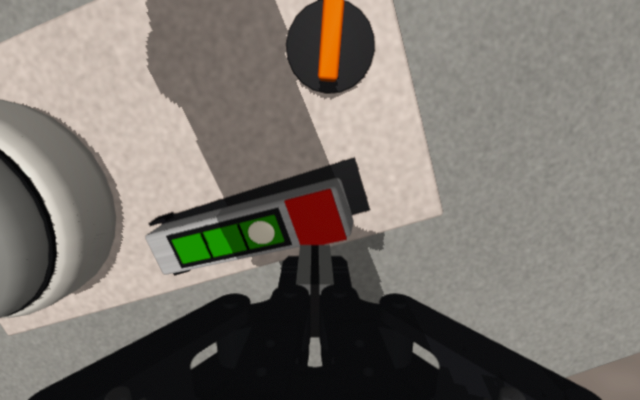

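The pad is at (317,217) against a predicted (314,216), so the tips are right over it. Pressing down now.

Emit:
{"api": "play_rows", "payload": {
  "targets": "1 0 0 0.02 0;1 0 0 0.04 0;1 0 0 0.055 0;1 0 0 0.063 0;1 0 0 0.068 0;1 0 0 0.072 0;1 0 0 0.076 0;1 0 0 0.076 0"
}}

```text
clock: 2.82
tcp_pos: [0.6447, -0.0037, 0.1158]
orientation: [0.61, 3.081, 0.001]
contact_force: [0.6, 1.8, 2.7]
grip_width: -0.0002
gripper_force: 1.6
```

Emit:
{"api": "play_rows", "payload": {
  "targets": "1 0 0 0.002 0;1 0 0 0.004 0;1 0 0 0.006 0;1 0 0 0.008 0;1 0 0 0.01 0;1 0 0 0.01 0"
}}

```text
clock: 3.32
tcp_pos: [0.644, -0.0043, 0.1048]
orientation: [-0.611, -3.081, 0.0]
contact_force: [0.8, 2.1, 3.1]
grip_width: -0.0
gripper_force: 1.7
```

Emit:
{"api": "play_rows", "payload": {
  "targets": "1 0 0 0.002 0;1 0 0 0.004 0;1 0 0 0.006 0;1 0 0 0.006 0"
}}

```text
clock: 3.65
tcp_pos: [0.6445, -0.0036, 0.0993]
orientation: [0.611, 3.081, 0.001]
contact_force: [-0.1, 3.4, 6.0]
grip_width: -0.0002
gripper_force: 3.1
```

Emit:
{"api": "play_rows", "payload": {
  "targets": "1 0 0 0.001 0;1 0 0 0.002 0;1 0 0 0.003 0;1 0 0 0.003 0"
}}

```text
clock: 3.98
tcp_pos: [0.6449, -0.0034, 0.0968]
orientation: [0.61, 3.081, 0.002]
contact_force: [0.7, 4.7, 6.6]
grip_width: -0.0001
gripper_force: 3.8
```

Emit:
{"api": "play_rows", "payload": {
  "targets": "1 0 0 0.001 0;1 0 0 0.002 0;1 0 0 0.003 0;1 0 0 0.003 0"
}}

```text
clock: 4.32
tcp_pos: [0.6462, -0.0036, 0.0955]
orientation: [0.61, 3.078, 0.003]
contact_force: [-0.5, 4.7, 15.4]
grip_width: 0.0001
gripper_force: 7.8
```

Emit:
{"api": "play_rows", "payload": {
  "targets": "1 0 0 0.001 0;1 0 0 0.002 0;1 0 0 0.003 0;1 0 0 0.003 0"
}}

```text
clock: 4.65
tcp_pos: [0.6477, -0.0038, 0.0946]
orientation: [0.61, 3.075, 0.005]
contact_force: [-2.4, 3.9, 26.9]
grip_width: -0.0003
gripper_force: 13.2
```

Emit:
{"api": "play_rows", "payload": {
  "targets": "1 0 0 -0.03 0;1 0 0 -0.06 0;0 0.02 0.001 -0.09 0;-1 0.04 0.003 -0.11 0;-1 0.06 0.005 -0.11 0;-1 0.08 0.006 -0.11 0;-1 0.08 0.006 -0.11 0;-1 0.08 0.006 -0.11 0"
}}

```text
clock: 5.32
tcp_pos: [0.5713, 0.0315, 0.1997]
orientation: [-0.61, -3.08, 0.002]
contact_force: [0.0, 0.4, -0.3]
grip_width: 0.0723
gripper_force: 0.0
```

Run:
```python
from h import *
o=r.get_obs();print(o['tcp_pos'],o['joints'],o['contact_force'],o['grip_width'])
i=r.camera_info('wrist');snap('wrist','e.png');import pickle;pickle.dump(i,open('e.pkl','wb'))
for P in ([.546,.044,.118],[.546,.044,.08],o['tcp_pos']): print(proj(i,P))
```

```text
[0.57127096 0.0314855  0.19974423] [-0.38803446  0.34805367  0.28139638  1.8535403  -0.11551851  0.95752198
  1.12372682] [ 0.03011558  0.42882963 -0.339121  ] 0.07231251025436898
[316.73327896 168.19495177]
[316.45066582 158.54806467]
[313.50537109 262.91977028]
```

View pics/e.png

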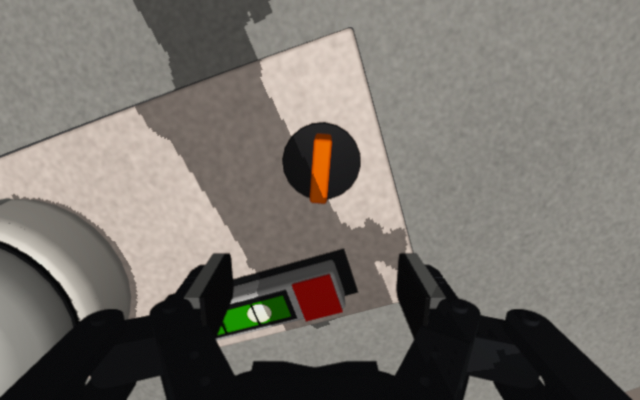

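The level is now seated. The bar's top face runs from (322,139) to (319,202), close to the prediction.

Run:
```python
from h import *
import pickle
i=pickle.load(open('e.pkl','rb'));im=cv2.imread('pics/e.png').astype(int)
b,g,rr=im[...,0],im[...,1],im[...,2]
m=((rr>170)&(g>60)&(b<60)).astype(np.uint8); m[:,:290]=0;m[215:]=0;m[:,350:]=0
print(cv2.minAreaRect(np.argwhere(m)[:,::-1].astype(np.float32)))
o=r.get_obs();M=R.from_rotvec(o['orientation']).as_matrix()
z=.118
p=atz(i,322.3,139,z);q=atz(i,319,202,z);c=(p+q)/2;print(p,q,np.linalg.norm(p-q))
dt=M.T@(q-p);print('tool dir',dt,np.arctan(dt[1]/dt[0]));print('shift',M.T@(c-o['tcp_pos']))
```

```text
((320.34112548828125, 168.064697265625), (16.489748001098633, 57.29228591918945), 4.39870548248291)
[0.52949088 0.05471651 0.118     ] [0.5684271  0.03646141 0.118     ] 0.04300323193429701
tool dir [-4.29571814e-02 -1.98952240e-03 -1.80463961e-05] 0.04628100967652574
shift [0.02696901 0.00472347 0.08182271]
```

Emit:
{"api": "play_rows", "payload": {
  "targets": "-1 0.014 0.002 0.01 0.046;-1 0.027 0.0047 0.025 0.046;-1 0.027 0.0047 0.05 0.046;-1 0.027 0.0047 0.075 0.046;-1 0.027 0.0047 0.095 0.046;-1 0.027 0.0047 0.11 0.046;-1 0.027 0.0047 0.11 0.046"
}}

```text
clock: 5.95
tcp_pos: [0.5476, 0.045, 0.0867]
orientation: [-0.683, -3.061, 0.006]
contact_force: [-0.5, 0.5, -1.2]
grip_width: 0.0854
gripper_force: 0.0
```

Emit:
{"api": "play_rows", "payload": {
  "targets": "1 0 0 0 0;1 0 0 0 0;1 0 0 0 0;1 0 0 0 0;1 0 0 0 0;1 0 0 0 0;1 0 0 0 0;1 0 0 0 0",
  "squeeze": 80
}}

```text
clock: 6.62
tcp_pos: [0.5493, 0.0457, 0.0905]
orientation: [0.684, 3.066, -0.0]
contact_force: [-0.5, -3.4, -0.5]
grip_width: 0.0107
gripper_force: 78.2
```

Emit:
{"api": "play_rows", "payload": {
  "targets": "1 0 0 0.002 0;1 0 0 0.004 0;1 0 0 0.006 0;1 0 0 0.008 0;1 0 0 0.010 0;1 0 0 0.010 0;1 0 0 0.010 0"
}}

```text
clock: 7.2
tcp_pos: [0.5508, 0.0466, 0.0816]
orientation: [0.682, 3.064, 0.002]
contact_force: [-2.7, -2.5, 13.9]
grip_width: 0.0107
gripper_force: 80.0
```

Emit:
{"api": "play_rows", "payload": {
  "targets": "1 0 0 0.001 0;1 0 0 0.002 0;1 0 0 0.003 0;1 0 0 0.003 0;1 0 0 0.003 0"
}}

```text
clock: 7.62
tcp_pos: [0.5526, 0.0466, 0.0808]
orientation: [0.682, 3.061, 0.004]
contact_force: [-4.3, -3.4, 29.5]
grip_width: 0.0105
gripper_force: 82.7
```

```bash
cat > v.py <<'E'
from h import *
import sys
n=sys.argv[1]
f=lambda x,s:cv2.resize(x,None,fx=s,fy=s,interpolation=cv2.INTER_CUBIC)
a=r.grab_frame('scene')[190:250,245:330];b=r.grab_frame('side')[155:215,260:325];w=r.grab_frame('wrist')
cv2.imwrite('pics/'+n,np.vstack([np.hstack([f(a,5),f(b,5)]),cv2.resize(w,(750,468))[-290:]])[:,:,::-1])
E
python3 v.py f.png
```

```text
(no output)
```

View pics/f.png

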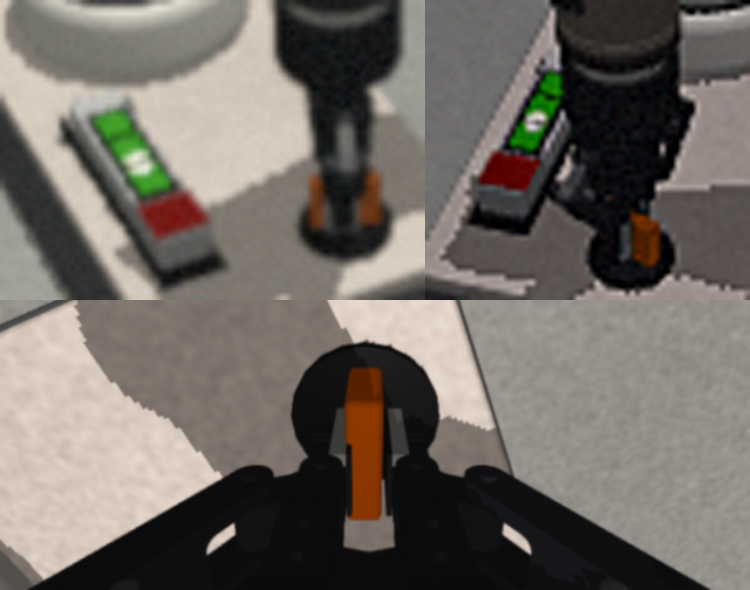

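The scene camera sees the level past the arm. The vial lines are at crop (122,135) and (140,160) and the bubble is at (138,161), about 15 mm towards the pad. That calls for about 0.95 rad, so I'll turn 0.64 first while following the knob down.

Emit:
{"api": "play_rows", "payload": {
  "targets": "1 0 0 -0.001 0.08;1 0 0 -0.001 0.16;1 0 0 -0.0005 0.24;1 0 0 0.0005 0.32;1 0 0 0.001 0.40;1 0 0 0.002 0.48;1 0 0 0.0025 0.56;1 0 0 0.003 0.64"
}}

```text
clock: 8.43
tcp_pos: [0.5517, 0.0472, 0.0765]
orientation: [1.614, 2.692, 0.005]
contact_force: [-2.5, 0.6, 20.0]
grip_width: 0.0108
gripper_force: 81.2
```

```bash
cat > b.py <<'E'
from h import *
def meas(N=3):
    im=np.mean([r.grab_frame('scene')[190:250,245:330].astype(np.float32) for _ in range(N)],0)
    im=cv2.resize(im,None,fx=8,fy=8,interpolation=cv2.INTER_CUBIC)
    R_,G,B=im[...,0],im[...,1],im[...,2]
    g=((G-np.maximum(R_,B))>45).astype(np.uint8)
    n,l,s,c=cv2.connectedComponentsWithStats(g); 
    g[np.isin(l,[k for k in range(1,n) if s[k,4]<150])]=0
    h=cv2.convexHull(np.argwhere(g)[:,::-1].astype(np.int32))
    (cx,cy),_,_=rect=cv2.minAreaRect(h); m=np.zeros(g.shape,np.uint8);cv2.fillConvexPoly(m,h,1)
    M=cv2.moments(h);c0=np.array([M['m10']/M['m00'],M['m01']/M['m00']])
    w=np.clip(np.minimum(R_,B)-90,0,None)*m; yy,xx=np.indices(w.shape)
    bub=np.array([(w*xx).sum(),(w*yy).sum()])/w.sum()
    bp=cv2.boxPoints(rect);e=[bp[1]-bp[0],bp[2]-bp[1]];a=max(e,key=np.linalg.norm);a=a*np.sign(a[1])
    L=np.linalg.norm(a);off=(bub-c0)@a/L
    return off/L*84, L/8, c0/8, bub/8
if __name__=='__main__':
    o=r.get_obs();print(o['clock'],o['tcp_pos'],o['contact_force'],o['moment'],o['joints'][6],o['grip_width']);print(meas())
E
python3 b.py
```

```text
8.4333 [0.55172677 0.04718652 0.0765172 ] [-2.4789292   0.62212905 20.0058825 ] [-0.6247975  0.6525985  0.0919162] 0.5764634485347649 0.010788916427049771
(np.float64(2.289419740684712), np.float32(19.683535), array([26.45715574, 31.37749887]), array([26.84597329, 31.76337153]))
```

Emit:
{"api": "play_rows", "payload": {
  "targets": "1 0 0 0 0;1 0 0 0 0;1 0 0 0 0;1 0 0 0 0;1 0 0 0 0;1 0 0 0 0;1 0 0 0 0;1 0 0 0 0"
}}

```text
clock: 9.25
tcp_pos: [0.5514, 0.0472, 0.0764]
orientation: [1.61, 2.695, 0.005]
contact_force: [-4.0, -0.4, 20.8]
grip_width: 0.0107
gripper_force: 81.6
```

Emit:
{"api": "play_rows", "payload": {
  "targets": "1 0 0 0 0;1 0 0 0 0;1 0 0 0 0;1 0 0 0 0;1 0 0 0 0;1 0 0 0 0"
}}

```text
clock: 9.75
tcp_pos: [0.5514, 0.0472, 0.0764]
orientation: [1.61, 2.695, 0.005]
contact_force: [-3.7, -1.6, 21.1]
grip_width: 0.0109
gripper_force: 81.6
```

```bash
python3 b.py; python3 v.py g.png
```

```text
9.75 [0.55139257 0.04724447 0.07644849] [-3.71169236 -1.63463104 21.0701999 ] [-0.55119441  0.74823802 -0.29159732] 0.5789409802622927 0.01085099109736767
(np.float64(-2.5701882966515934), np.float32(19.752623), array([26.45971388, 31.37839373]), array([26.27077064, 30.77849214]))
```

View pics/g.png

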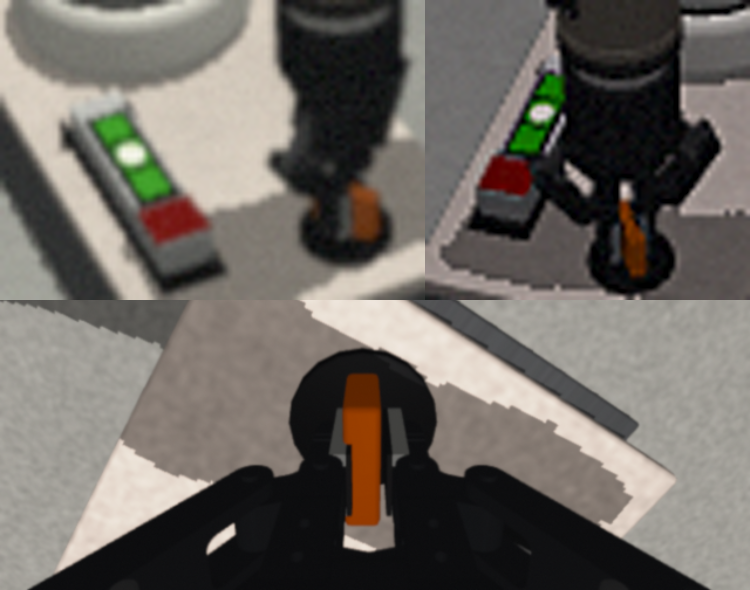

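The bubble now sits near the middle. I'll check with a finer profile and an enlarged view.

```bash
cat > p.py <<'E'
from h import *
import sys
def avg(n,s,N=4): return np.mean([r.grab_frame(n)[s].astype(np.float32) for _ in range(N)],0)
a=avg('scene',np.s_[205:237,255:287]);b=avg('side',np.s_[160:192,262:294],2)
f=lambda x:np.clip(cv2.resize(x,(400,400),interpolation=cv2.INTER_CUBIC),0,255)
cv2.imwrite('pics/'+sys.argv[1],np.hstack([f(a),f(b)])[:,:,::-1])
A=cv2.resize(a,(400,400),interpolation=cv2.INTER_CUBIC)
# profile along the vial axis
c=(np.array([26.45,31.38])+[245,190]-[255,205]+.5)*12.5-.5; d=np.array([46,84.]);d/=np.linalg.norm(d);n=np.array([-d[1],d[0]])
mm=19.7*12.5/84
for t in np.arange(-46,47,2):
    q=[c+d*t*mm+n*k for k in range(-12,13,3)]
    v=np.mean([A[int(round(y)),int(round(x))] for x,y in q],0);print(t,v.astype(int),end='; ')
E
python3 p.py k.png
```

```text
-46 [152 159 148]; -44 [122 144 117]; -42 [ 92 136  83]; -40 [ 71 139  56]; -38 [ 62 148  42]; -36 [ 62 156  39]; -34 [ 64 160  41]; -32 [ 65 162  42]; -30 [ 65 162  42]; -28 [ 65 161  41]; -26 [ 63 156  40]; -24 [ 58 147  37]; -22 [ 55 134  36]; -20 [ 61 127  45]; -18 [ 86 136  69]; -16 [127 163 107]; -14 [173 197 150]; -12 [209 223 186]; -10 [229 236 210]; -8 [238 241 222]; -6 [241 243 229]; -4 [242 243 232]; -2 [238 241 227]; 0 [227 235 212]; 2 [201 218 185]; 4 [160 185 143]; 6 [110 146  96]; 8 [ 70 119  57]; 10 [ 53 117  38]; 12 [ 52 131  33]; 14 [ 58 148  36]; 16 [ 64 159  41]; 18 [ 66 162  43]; 20 [ 65 161  42]; 22 [ 65 161  42]; 24 [ 65 161  42]; 26 [ 65 162  42]; 28 [ 65 162  43]; 30 [ 64 158  42]; 32 [ 59 147  38]; 34 [ 51 126  34]; 36 [45 98 33]; 38 [49 73 39]; 40 [65 60 49]; 42 [86 58 56]; 44 [103  58  56]; 46 [113  51  48]; [ WARN:0@6.284] global loadsave.cpp:1063 imwrite_ Unsupported depth image for selected encoder is fallbacked to CV_8U.
```

View pics/k.png

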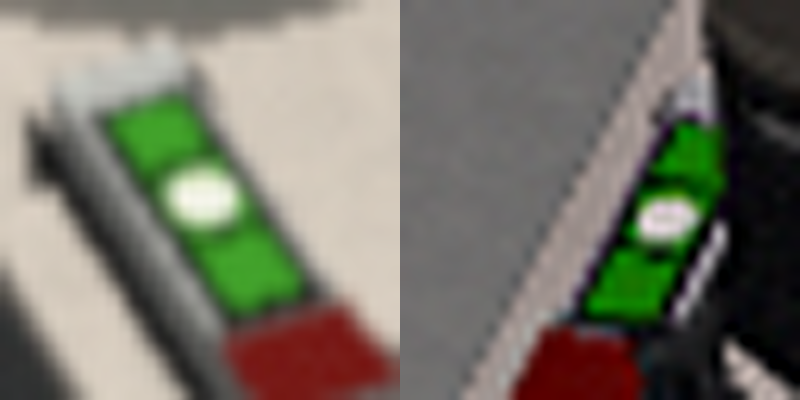

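The bubble's edges are at -16 and +4.5 along the profile and the line dips at about -20.5 and +10. That puts it centred within about 1 mm. I'll check that it has settled.

Emit:
{"api": "play_rows", "payload": {
  "targets": "1 0 0 0 0;1 0 0 0 0;1 0 0 0 0;1 0 0 0 0;1 0 0 0 0;1 0 0 0 0;1 0 0 0 0;1 0 0 0 0"
}}

```text
clock: 11.02
tcp_pos: [0.5514, 0.0472, 0.0764]
orientation: [1.61, 2.695, 0.005]
contact_force: [-4.1, -0.8, 21.5]
grip_width: 0.0109
gripper_force: 81.6
```

```bash
python3 b.py; python3 p.py l.png 2>/dev/null | tr ';' '\n' | sed -n '10,32p' | tr '\n' ';'
```

```text
11.0167 [0.55138798 0.04721144 0.07643698] [-4.11351823 -0.82272315 21.45653412] [-0.65985047  0.79332687 -0.27261362] 0.5789691358297189 0.010936627524924511
(np.float64(-3.0284365578154855), np.float32(19.71753), array([26.47325332, 31.39326121]), array([26.23101234, 30.70092394]))
 -28 [ 64 161  42]; -26 [ 62 155  39]; -24 [ 58 145  36]; -22 [ 54 133  35]; -20 [ 60 125  43]; -18 [ 85 135  68]; -16 [128 163 108]; -14 [176 198 153]; -12 [212 224 189]; -10 [231 236 212]; -8 [239 241 224]; -6 [241 242 229]; -4 [242 243 232]; -2 [238 241 227]; 0 [226 234 212]; 2 [198 215 182]; 4 [153 180 137]; 6 [103 141  89]; 8 [ 65 116  51]; 10 [ 50 116  34]; 12 [ 52 131  32]; 14 [ 59 147  36]; 16 [ 63 157  40];
```

```bash
cat > fit.py <<'E'
import subprocess,re,numpy as np
from scipy.optimize import least_squares
from scipy.ndimage import gaussian_filter1d
s=subprocess.run('python3 p.py z.png 2>/dev/null',shell=True,capture_output=True,text=True).stdout
D=np.array([[float(x) for x in re.findall(r'-?\d+',l)] for l in s.split(';') if '[' in l]); D=D[(D[:,0]>-33)&(D[:,0]<28)]
x=np.arange(-60,60,.1)
def mod(p):
    sg,sc,m,w,b,bw,G,B,R_,RB=p; out=[]
    st=lambda c,h:1/(1+np.exp(-(h-abs(x-c))/.15))
    L=np.clip(st(m-15*sc,w)+st(m+15*sc,w),0,1);bb=st(b,bw)
    for g,wt in((G,B),(R_,RB)):
        y=g*(1-L)+20*L; y=y*(1-bb)+wt*bb; out.append(np.interp(D[:,0],x,gaussian_filter1d(y,sg/.1)))
    return np.concatenate(out)
f=least_squares(lambda p:mod(p)-np.concatenate([D[:,2],D[:,1]]),[3,1,-5,1,-5.5,10,162,243,65,242])
print(f.x.round(2),'rms',np.sqrt(np.mean(f.fun**2)),'offset mm',(f.x[4]-f.x[2])/f.x[1])
E
python3 fit.py
```

```text
[  3.2    0.91  -5.15   1.51  -5.61   9.78 161.51 242.73  63.78 241.87] rms 2.4820675252965354 offset mm -0.49797120530292666
```

```bash
python3 -c "
from bench import r
print(r.hand_in())"
```

```text
the job is handed in; nothing more can be done
None
```

I pressed the level flat and turned the knob about 0.64 rad clockwise, which put the bubble within about 0.5 mm of the middle, then handed in while holding the knob down at about 21 N. No verdict came back, and I took no final picture of the other things on the bench.

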